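# Fit a bayonet burner head on a glassworker's bench burner

### The arm

A 7-joint arm with a two-finger parallel gripper is mounted at the origin on the work surface. World frame = base frame: x ahead of the robot, y to its left, z up, the work surface at z = 0. Lengths are in m, angles in degrees, forces in N, time in s.
With the tool pointing down it reaches from about 0.425 to 0.875 m from the base axis. Payload 4.7 kg.
Tool frame: the origin (TCP) lies where the fingers leave the gripper's body, on its centre line; the fingertips stand 70 mm ahead of it and the grasp point (between the pads) lies 51 mm ahead of it (env.tip_reach is the distance from the TCP to the fingertips, in m); z points along the fingers, x is the direction in which the jaws open and shut, and the axes are right-handed (so a half turn about z gives the same grasp; the last joint's range is limited). The gripper opens to 87 mm and grips with 3 to 60 N. Pads are 19 mm wide; open, the fingers measure 117 mm over their backs; the gripper's body (75 mm by 190 mm) begins 51 mm behind the grasp point.
Start: joints at [75.636, 18.392, -4.016, 83.108, 1.295, 78.541, -3.26], TCP at [0.17, -0.627, 0.292] pointing down, gripper open.
Joint ranges: [-163.93, 163.93], [-17.29, 119.83], [-79.2, 71.16], [3.27, 140.29], [-89.18, 269.18], [5.43, 117.66], [-154.24, 154.24]. Speed limits (degrees/s): [147.25, 147.25, 180, 180, 180, 180, 180].

### API

Orientations are given as [roll, pitch, yaw] about the fixed x, y, z axes, in that order (R = Rz(yaw) Ry(pitch) Rx(roll)).
In Python, from cell import env, optics, order gives the robot as it stands.
- The arm moves only by the shell command python3 -m creep 'ROWS' [FORCE]. ROWS is JSON, a list of rows, each a list of 7 numbers: the shift along the tool's x, y, z in cm, then the turn, a rotation vector about the tool's x, y, z in rad, then the opening, from 0 (shut) to 1 (fully open). A call has 1 to 20 rows; each row shifts and turns the pose as measured when the row begins, along the tool's axes as they then stand; what a row does not reach is not made up. A row lasts 1/10 s, in which the tool goes at most 50 mm and 8.59 degrees, less where a joint would pass 70% of its speed; a pose out of reach is approached as far as the arm can. A call with a gripper value outside its range is refused whole. The fingers move at their own pace and stop on an object; FORCE is the grip in N (left out, the last holds). Time passes only in rows, so rows that do not move let the fingers close. It gives the time, the measured TCP pose, the force and the opening at its end, in the units of the state.
- env.get_obs(): the state, without advancing time (a new reading comes with each control period).
- optics.read_camera(name): name is "side" or "top" or "wrist"; returns a dict with "frame" (384x512x3 uint8, blue, green, red), "z_map" (384x512 float32, m along the optical axis (not along the pixel's ray), 0 where there is no reading), "fx", "fy", "cx", "cy" (pixels), "R" (3x3) and "t" (3): a world point X has camera coordinates R X + t; the wrist camera has in their place "hand_eye" (4x4, takes a point from camera to tool coordinates, whose origin is the TCP and whose axes are the tool frame's). Camera axes: x right, y down, z forward; pixel columns grow to the right and rows downward; lengths in m; the calibration is good to about 2 mm. A picture is of the moment at which its call begins: read the wrist's pose just before it.
- order.sign_off(): hands the job in, once; it reports no verdict.
The state is a dict: "time_s": time; "qpos": joint angles; "joint_velocities": joint speeds; "effort": joint torques, N m; "tool_pos": TCP position; "tool_rot": TCP orientation; "force": force on the tool from outside, world axes, zero at the start; "wrist_torque": the same for the moment, N m; "grip_width": finger opening in m.
Only numpy, scipy, OpenCV 4.12 (cv2) and the standard library are available. Lean on these libraries where they do the work, as an engineer would, in place of code of your own. Each camera call takes 0.05 s, during which the arm holds its last target. There are 200 camera calls.

### The job

Take the brass burner head with the red marks out of the wooden stand and fit it on the upright bench burner: red marks over the white marks, gently press it down against the spring, give it a quarter turn clockwise (seen from above) and let it click up into its lock. Let go and leave it locked and upright; leave the other two heads and the glass goblet standing where they are.

Things in the scene. Friction and masses are not known exactly. Their poses are not given: they have to be found in the camera images.
- head: Brass burner head, upright in a stand pocket, 75 mm tall, 0.15-0.31 kg. Origin: centre of its plug's underside; z up its axis. Round plug 28 mm across, z 0-17 mm, with two lugs at +x and -x (to 19 mm from the axis, 7 mm wide, z 0-6 mm). Slim copper nozzle, 21 mm across, z 47-75 mm. A half turn about z makes no difference.
- collar (a point): Centre of the head's collar, 32 mm above the head's origin. The collar is a block 42 mm (head x) by 36 mm (head y) by 30 mm tall; its flat sides at +y and -y are for gripping. Red marks on its top and sides at +x and -x stand over the lugs.
- burner: Steel bench burner, fixed, gas off. Origin on the bench under its upright axis. Base 110 mm across; small blue valve reaching 82 mm to -y at 42 mm height. On top a barrel with the bayonet socket, 55 mm across. The barrel is set to another height each time: the mouth lies 90-130 mm above the origin; find it by feel or sight. Contact force over 30 N damages it.
- socket (a point): Fixed point on the burner's axis, 110 mm above its origin: mean height of the mouth (the true mouth is up to 20 mm off). Axes as the burner. Bore 31 mm; lip 7 mm thick with two 10 mm wide entry slots at +x and -x (white marks). Lugs go under the lip once the plug's underside is 13 mm below the mouth; at 17 mm the collar hits the mouth hard.
- lock (a point): Point 21 mm from the axis towards the burner's +y (blue mark; another at -y): where the lugs end. Under the lip the head turns only clockwise seen from above, to a hard stop at about 95 degrees past the slots' centres (sooner if off-centre). Let up at 85 to 95 degrees, the spring lifts the lugs 3.5 mm into notches (13 degrees of play): underside 9.5 mm below the mouth = locked.
- spring (a joint): Downward travel (m) of the spring plate in the socket: 0 = up and free, its top 6.5 mm below the mouth. Force about 2 N plus 1 N per mm. About 0.003 when the head is locked, over 0.0065 when the lugs are under the lip, 0.0105 when the collar hits the mouth; still 0 if the lugs rest on top of the lip.
- slim_head: Another burner head, slender bright steel, 85 mm tall and 36 mm across, in a pocket of the stand; to be left. Origin: centre of its underside.
- wide_head: Another burner head, dark steel, broad flat top with six holes, 50 mm tall and 44 mm across, in a pocket of the stand; to be left. Origin: centre of its underside.
- stand: Fixed wooden block 250 x 70 x 22 mm (x, y, z), origin at the centre of its underside, with three round pockets 42 mm across and 10 mm deep at x = -85, 0 and 85 mm. Each head stands in one; which is which varies.
- goblet: Small clear glass goblet, 85 mm tall, 56 mm across the foot, standing on the bench beyond the stand and burner; to be left alone. Origin: centre of its underside.
Things that resemble listed ones, but are neither listed nor needed, are in the scene too. What is meant by the head is not pink, and is the smaller of those in its own colour. Of the things shaped like the slim_head, the steel one is meant.

How it is judged:
By the outcome, as a careful person would: the job done as asked, in the order asked, and still so for the second after the job is handed in, with the robot touching nothing.
It also fails if it takes over 54 s, if anything falls off the work surface, if the arm or the gripper's body presses on something with over 40 N, if the wrist force passes 120 N, or if a joint passes its speed limit or range.

## Working session

There is one attempt and no reset: what is moved stays moved. The work goes in short steps, Python scripts to look and compute and a shell command to move; the robot and the scene stay as the last step left them, time stands still between calls to the robot, and variables do not carry over. Pictures are saved under pics/ and viewed, on a budget of 10 in all, crops included, one or two more only if the job needs it, and the job is handed in when it is done.

```bash
mkdir -p pics; ls; python3 - <<'E'
from cell import env,optics
import cv2,numpy as np,pickle
o=env.get_obs();print({k:np.round(v,3) for k,v in o.items()})
d={n:optics.read_camera(n) for n in('top','side')}
pickle.dump(d,open('v0.pkl','wb'))
for n in d: print(n,{k:np.round(v,3).tolist() for k,v in d[n].items() if k not in('frame','z_map')})
cv2.imwrite('pics/a_top.png',cv2.resize(d['top']['frame'],(800,600)))
cv2.imwrite('pics/a_side.png',cv2.resize(d['side']['frame'],(800,600)))
E
```

```text
pics
{'time_s': np.float64(0.0), 'qpos': array([75.637, 18.439, -4.014, 83.176,  1.294, 78.541, -3.261]), 'joint_velocities': array([-0.065,  0.06 , -0.028,  0.004, -0.044, -0.058, -0.019]), 'effort': array([-0.0000e+00, -4.9129e+01, -4.0400e-01, -3.1253e+01, -6.4000e-02,
        4.4000e-02,  0.0000e+00]), 'tool_pos': array([ 0.17 , -0.627,  0.291]), 'tool_rot': array([ 1.79995e+02,  1.11000e-01, -7.48290e+01]), 'force': array([-0.161,  0.2  , -0.013]), 'wrist_torque': array([-0.026, -0.015,  0.007]), 'grip_width': np.float64(0.087)}
top {'fx': 366.63, 'fy': 366.63, 'cx': 258.258, 'cy': 187.675, 'R': [[-0.013, -1.0, 0.025], [-0.998, 0.011, -0.064], [0.064, -0.026, -0.998]], 't': [0.035, 0.582, 0.918]}
side {'fx': 478.088, 'fy': 478.088, 'cx': 254.937, 'cy': 188.635, 'R': [[0.963, -0.269, 0.005], [-0.16, -0.585, -0.795], [0.217, 0.765, -0.606]], 't': [-0.535, 0.21, 0.916]}
```

View pics/a_top.png

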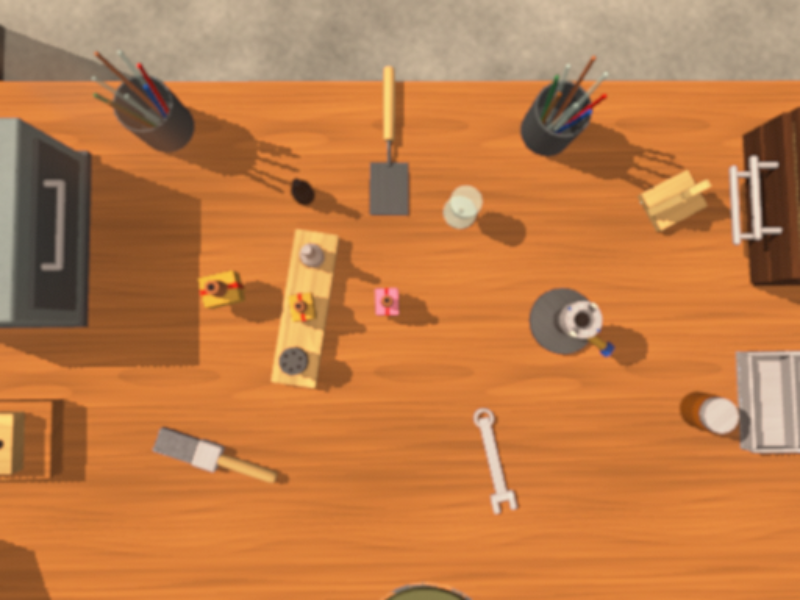

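View pics/a_side.png

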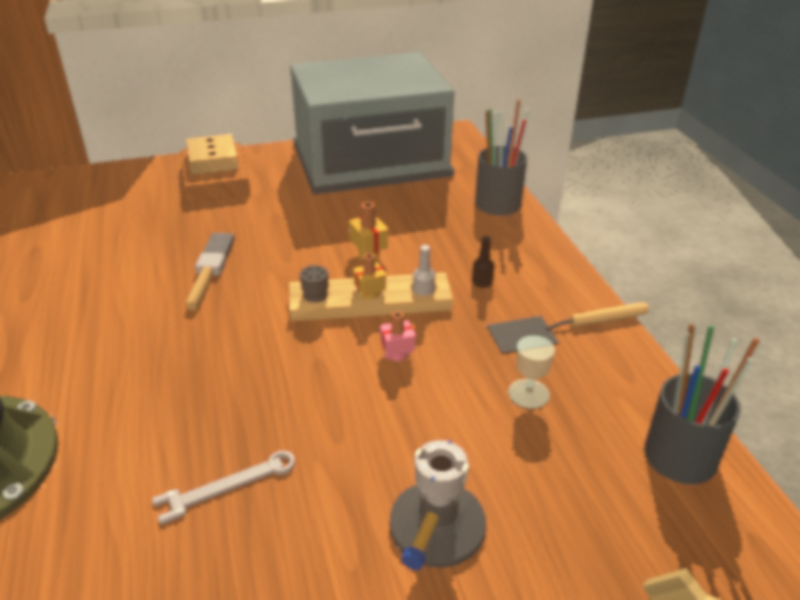

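The top view shows three lookalikes: a brass head in the stand at (303,306), a larger brass one off the stand at (220,288), and a pink one at (387,300). I choose the one in the stand. The burner mouth is at (582,320), its valve at (607,349), and the goblet at (463,205).

```bash
cat > h.py <<'E'
import numpy as np,cv2
def world(d,R=None,t=None):
    z=d['z_map'].astype(float);v,u=np.mgrid[:384,:512]
    P=np.stack([(u-d['cx'])/d['fx']*z,(v-d['cy'])/d['fy']*z,z],-1)
    return (P-t)@R if R is not None else P
def ray(d,u,v,h,R,t):
    c=-R.T@t; r=R.T@np.array([(u-d['cx'])/d['fx'],(v-d['cy'])/d['fy'],1]); return c+r*(h-c[2])/r[2]
def hue(f): return cv2.cvtColor(f,cv2.COLOR_BGR2HSV)
E
python3 - <<'E'
import pickle,numpy as np,cv2
from h import *
D=pickle.load(open('v0.pkl','rb'))
for n in D:
    d=D[n];W=world(d,d['R'],d['t']);H=hue(d['frame']).astype(int);h,s,v=H[...,0],H[...,1],H[...,2]
    ok=(d['z_map']>0)
    if n=='top': boxes=dict(head=(184,180,206,212),burner=(336,182,400,232),stand=(170,143,220,250),goblet=(280,115,312,150))
    else: boxes=dict(head=(224,160,250,192),burner=(245,280,315,360),stand=(180,170,292,206),goblet=(322,212,358,262))
    for k,(a,b,c,e) in boxes.items():
        m=np.zeros_like(ok);m[b:e,a:c]=1;m&=ok&(W[...,2]>.012)
        if not m.any():continue
        p=W[m];print(n,k,'n',m.sum(),'zmax',p[:,2].max().round(3))
        for lo in np.arange(.01,.14,.01):
            q=p[(p[:,2]>=lo)&(p[:,2]<lo+.01)]
            if len(q)>5: print('   z%.2f'%lo,len(q),'x',q[:,0].min().round(3),q[:,0].max().round(3),'y',q[:,1].min().round(3),q[:,1].max().round(3),'med',np.median(q,0).round(3))
    red=ok&((h<6)|(h>173))&(s>170)&(v>100)
    a,b,c,e=boxes['head'];r=np.zeros_like(ok);r[b:e,a:c]=1;r&=red
    print(n,'red',[(u,vv,W[vv,u].round(3).tolist()) for vv,u in np.argwhere(r)][:30])
    bl=ok&(h>105)&(h<130)&(s>140);a,b,c,e=boxes['burner'];r=np.zeros_like(ok);r[b:e,a:c]=1;r&=bl
    print(n,'blue',r.sum(),W[r].mean(0).round(3))
t=D['top']['frame'][140:255,165:225];s=D['side']['frame'][150:210,180:295]
T2=D['top']['frame'][175:235,335:405]
im=np.zeros((600,800,3),np.uint8)
def put(c,x,y,k): c=cv2.resize(c,None,fx=k,fy=k,interpolation=2);im[y:y+c.shape[0],x:x+c.shape[1]]=c
put(t,0,0,5);put(s,310,0,4);put(T2,310,250,5)
cv2.imwrite('pics/b.png',im)
E
```

```text
top head n 688 zmax 0.089
   z0.01 136 x 0.525 0.604 y 0.163 0.217 med [0.58  0.186 0.019]
   z0.02 272 x 0.524 0.604 y 0.163 0.216 med [0.559 0.188 0.022]
   z0.03 9 x 0.54 0.582 y 0.169 0.193 med [0.554 0.171 0.035]
   z0.04 9 x 0.542 0.579 y 0.168 0.18 med [0.556 0.17  0.044]
   z0.05 186 x 0.539 0.583 y 0.168 0.207 med [0.561 0.187 0.058]
   z0.06 26 x 0.542 0.58 y 0.17 0.206 med [0.557 0.182 0.062]
   z0.07 10 x 0.553 0.57 y 0.18 0.189 med [0.559 0.182 0.077]
   z0.08 40 x 0.555 0.57 y 0.181 0.195 med [0.562 0.188 0.086]
top burner n 1416 zmax 0.117
   z0.01 617 x 0.483 0.589 y -0.277 -0.182 med [ 0.532 -0.217  0.015]
   z0.02 119 x 0.504 0.568 y -0.242 -0.203 med [ 0.535 -0.218  0.023]
   z0.03 23 x 0.484 0.554 y -0.286 -0.214 med [ 0.53  -0.219  0.036]
   z0.04 107 x 0.479 0.552 y -0.306 -0.214 med [ 0.499 -0.279  0.046]
   z0.05 40 x 0.481 0.549 y -0.304 -0.215 med [ 0.491 -0.291  0.052]
   z0.08 83 x 0.51 0.557 y -0.259 -0.208 med [ 0.534 -0.238  0.086]
   z0.09 36 x 0.512 0.56 y -0.255 -0.208 med [ 0.539 -0.215  0.097]
   z0.10 175 x 0.51 0.561 y -0.261 -0.208 med [ 0.535 -
[... 2573 characters left out ...]
 0.177 0.056]
   z0.06 256 x 0.455 0.651 y 0.049 0.222 med [0.486 0.192 0.063]
   z0.07 63 x 0.551 0.64 y 0.046 0.187 med [0.565 0.055 0.075]
side goblet n 599 zmax 0.089
   z0.01 15 x 0.714 0.722 y -0.074 -0.067 med [ 0.716 -0.072  0.016]
   z0.02 14 x 0.713 0.722 y -0.074 -0.069 med [ 0.717 -0.072  0.026]
   z0.03 9 x 0.714 0.721 y -0.074 -0.069 med [ 0.717 -0.072  0.031]
   z0.05 53 x 0.696 0.736 y -0.091 -0.065 med [ 0.71  -0.087  0.056]
   z0.06 71 x 0.696 0.736 y -0.093 -0.064 med [ 0.708 -0.088  0.065]
   z0.07 85 x 0.695 0.738 y -0.094 -0.064 med [ 0.707 -0.088  0.075]
   z0.08 347 x 0.694 0.744 y -0.094 -0.045 med [ 0.717 -0.071  0.086]
side red []
side blue 4 [ 0.482 -0.294  0.053]
```

View pics/b.png

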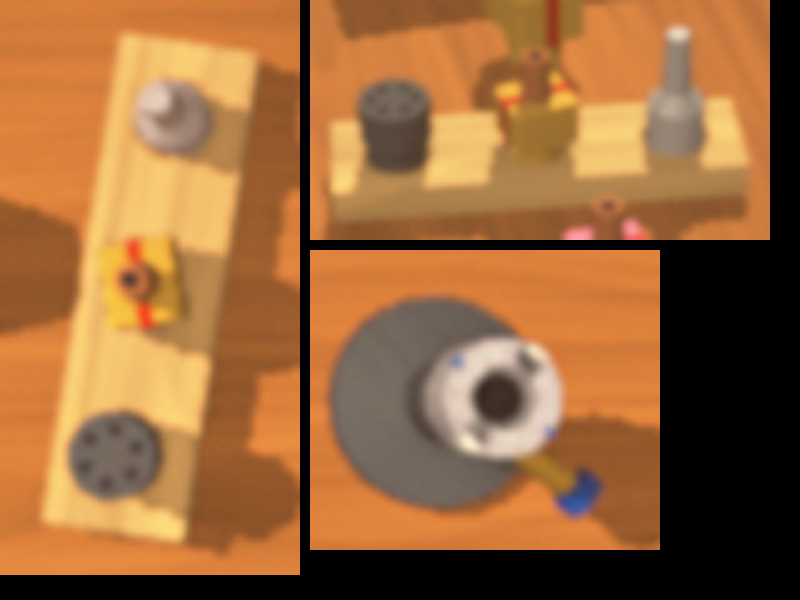

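The crop confirms the choice: a brass collar with red marks, a copper nozzle, standing in the middle pocket. The white slots lie near (530,355) and (470,440), the blue marks near (457,360) and (550,433). Before moving I refine the angles and check clearance to the big brass head. I also start moving towards the burner, which is on the way.

```bash
python3 - <<'E'
import pickle,numpy as np,cv2
from h import *
D=pickle.load(open('v0.pkl','rb'))
for n,hb,big in(('top',(184,180,206,212),(120,165,165,205)),('side',(224,160,250,192),(215,125,255,165))):
    d=D[n];W=world(d,d['R'],d['t'])
    def sel(b,lo,hi):
        m=np.zeros((384,512),bool);m[b[1]:b[3],b[0]:b[2]]=1;return W[m&(d['z_map']>0)&(W[...,2]>lo)&(W[...,2]<hi)]
    q=sel(hb,.055,.066);print(n,'collar',[np.round(x,1) for x in cv2.minAreaRect((q[:,:2]*1000).astype(np.float32))])
    q=sel(big,.05,.3);print('big zmax',q[:,2].max(),'x',q[:,0].min(),q[:,0].max(),'y',q[:,1].min(),q[:,1].max())
d=D['top']
for nm,pts,h in(('red',((133,248),(145,315)),.059),):
    P=[ray(d,165+u/5,140+v/5,h,d['R'],d['t']) for u,v in pts];print(nm,np.round(P,4),np.degrees(np.arctan2(*(P[0]-P[1])[1::-1])))
for nm,pts in(('white',((530,355),(470,440))),('blue',((457,360),(550,433))),('bore',((498,397),(498,390)))):
    P=[ray(d,335+(u-310)/5,175+(v-250)/5,.116,d['R'],d['t']) for u,v in pts];print(nm,np.round(P,4),np.degrees(np.arctan2(*(P[0]-P[1])[1::-1])))
E
python3 -m creep '[[-2.6,-4.1,0,0,0,0,1],[-2.6,-4.1,0,0,0,0,1],[-2.6,-4.1,0,0,0,0,1],[-2.6,-4.1,0,0,0,0,1],[-2.6,-4.1,0,0,0,0,1],[-2.6,-4.1,0,0,0,0,1],[-2.6,-4.1,0,0,0,0,1],[-2.6,-4.1,0,0,0,0,1],[-2.6,-4.1,0,0,0,0,1],[-2.6,-4.1,0,0,0,0,1],[0,0,0,0,0,0,1]]'
```

```text
top collar [array([561.8, 188.3]), array([42.3, 35.4]), np.float64(9.0)]
big zmax 0.10213336769523064 x 0.5627272597565722 0.6190533934676287 y 0.28304996206740635 0.3465505809526225
side collar [array([560.5, 186.3]), array([43.4, 39.3]), np.float64(4.6)]
big zmax 0.10387010956473071 x 0.5542951144733481 0.6164274157647786 y 0.1833910217653907 0.34016229570095063
red [[0.5766 0.1908 0.059 ]
 [0.544  0.1851 0.059 ]] 9.988495392935553
white [[ 0.5534 -0.2474  0.116 ]
 [ 0.5148 -0.2183  0.116 ]] -36.967097639483
blue [[ 0.5515 -0.2134  0.116 ]
 [ 0.5175 -0.2554  0.116 ]] 50.94988631038523
bore [[ 0.5343 -0.2319  0.116 ]
 [ 0.5375 -0.232   0.116 ]] 178.09795588239945
time_s: 1.2
tool_pos: [0.5049, -0.2571, 0.2844]
tool_rot: [179.8, 0.5, -75.2]
force: [-0.3, 0.2, 0.2]
grip_width: 0.0869
```

```bash
cat >> h.py <<'E'
def wcam():
    from cell import env,optics
    from scipy.spatial.transform import Rotation as Ro
    o=env.get_obs();d=optics.read_camera('wrist')
    T=np.eye(4);T[:3,:3]=Ro.from_euler('xyz',o['tool_rot'],degrees=True).as_matrix();T[:3,3]=o['tool_pos']
    C=T@np.asarray(d['hand_eye']);R=C[:3,:3].T;return d,R,-R@C[:3,3],o
E
python3 - <<'E'
from h import *;import pickle
d,R,t,o=wcam();pickle.dump((d,R,t,o),open('w1.pkl','wb'))
W=world(d,R,t);m=(d['z_map']>0)&(W[...,2]>.085)&(W[...,2]<.15)&(np.hypot(W[...,0]-.535,W[...,1]+.235)<.06)
print('cam',-R.T@t,m.sum());v,u=np.nonzero(m);print(u.min(),u.max(),v.min(),v.max())
q=W[m&(W[...,2]>.105)];print(np.percentile(q[:,2],[50,90,99]),cv2.minEnclosingCircle(q[:,:2].astype(np.float32)))
cv2.imwrite('pics/c.png',cv2.resize(d['frame'],(800,600)))
E
```

```text
cam [ 0.57464328 -0.23908393  0.37704478] 2918
209 268 124 185
[0.11267493 0.1137516  0.11465197] ((0.5343188047409058, -0.23617033660411835), 0.02877139486372471)
```

View pics/c.png

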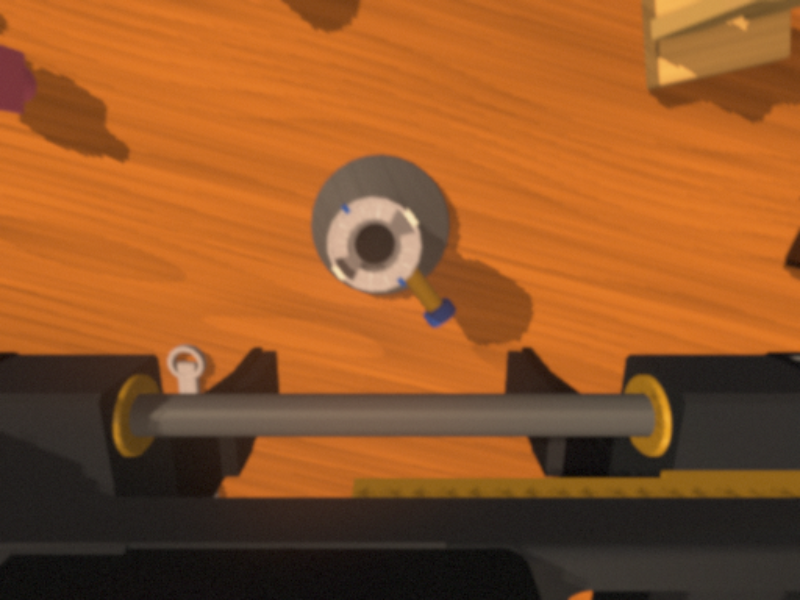

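The wrist view shows the mouth centred at (375,243), white-marked slots at (405,220) and (345,268), and blue marks at (346,208) and (402,282).

```bash
python3 - <<'E'
from h import *;import pickle
d,R,t,o=pickle.load(open('w1.pkl','rb'))
W=world(d,R,t);z=W[...,2]
print('mouth z hist',np.histogram(z[115:195,200:275][(z[115:195,200:275]>.09)],bins=np.arange(.09,.125,.002)))
r=np.hypot(W[...,0]-.535,W[...,1]+.236);m=(r<.033)&(z>.105)
(c,rad)=cv2.minEnclosingCircle(np.argwhere(m)[:,::-1].astype(np.float32));print('px circle',c,rad,ray(d,*c,.1135,R,t))
g=cv2.cvtColor(d['frame'],cv2.COLOR_BGR2GRAY);p=np.argwhere((g<75)&(r<.013));cc=p[:,::-1].mean(0);print('bore',cc,ray(d,*cc,.1135,R,t))
for a,b in(((405,220),(345,268)),((346,208),(402,282))):
    A,B=[ray(d,u*.64,v*.64,.1135,R,t) for u,v in(a,b)];print(np.round(A,4),np.round(B,4),(A+B)[:2]/2,np.degrees(np.arctan2(*(A-B)[1::-1])))
# slot by depth: deep pixels in the ring; blue marks by colour
H=hue(d['frame'])
C=ray(d,*c,.1135,R,t)
rr=np.array([[ray(d,u,v,.1135,R,t)[:2]-C[:2] for u in range(200,275)] for v in range(115,195)]);ra=np.hypot(*np.moveaxis(rr,-1,0));an=np.degrees(np.arctan2(rr[...,1],rr[...,0]))
zz=z[115:195,200:275];gg=g[115:195,200:275];hh=H[115:195,200:275].astype(int)
for nm,k in(('dark',(gg<110)&(ra>.0165)&(ra<.022)),('blue',(hh[...,0]>100)&(hh[...,0]<130)&(hh[...,1]>90)&(ra<.027)&(ra>.015))):
    a2=np.radians(2*an[k]);print(nm,k.sum(),np.sort(an[k]).round(),np.degrees(np.arctan2(np.sin(a2).mean(),np.cos(a2).mean()))/2)
E
```

```text
mouth z hist (array([  17,   16,   14,   11,   22,   17,   20,  144,  413,   30,  155,
       1427,  127,    0,    0,    0,    0]), array([0.09 , 0.092, 0.094, 0.096, 0.098, 0.1  , 0.102, 0.104, 0.106,
       0.108, 0.11 , 0.112, 0.114, 0.116, 0.118, 0.12 , 0.122, 0.124]))
px circle (175.5, 301.11090087890625) 189.145751953125 [ 0.37146343 -0.20988062  0.1135    ]
bore [194.18859139 336.2230168 ] [ 0.33361637 -0.23766886  0.1135    ]
[ 0.5526 -0.2506  0.1135] [ 0.5169 -0.2241  0.1135] [ 0.53473467 -0.23735963] -36.672960345038994
[ 0.5505 -0.2167  0.1135] [ 0.5174 -0.2584  0.1135] [ 0.53393679 -0.23758289] 51.50951320460334
dark 0 [] nan
blue 0 [] nan<stdin>:16: RuntimeWarning: Mean of empty slice.
  ret = ret.dtype.type(ret / rcount)
```

```bash
python3 -m creep '[[-4.1,-1.7,0.2,0,0,0,1],[-4.1,-1.7,0.2,0,0,0,1],[-4.1,-1.7,0.2,0,0,0,1],[-4.1,-1.7,0.2,0,0,0,1],[-4.1,-1.7,0.2,0,0,0,1],[-4.1,-1.7,0.2,0,0,0,1],[-4.1,-1.7,0.2,0,0,0,1],[-4.1,-1.7,0.2,0,0,0,1],[-4.1,-1.7,0.2,0,0,0,1],[-4.1,-1.7,0.2,0,0,0,1],[0,0,0,0,0,0,1]]'
python3 -m creep '[[0,0,0,0,0,-0.147,1],[0,0,0,0,0,-0.147,1],[0,0,0,0,0,-0.147,1],[0,0,0,0,0,-0.147,1],[0,0,0,0,0,-0.147,1],[0,0,0,0,0,-0.147,1],[0,0,0,0,0,-0.147,1],[0,0,0,0,0,-0.147,1],[0,0,0,0,0,-0.147,1],[0,0,0,0,0,-0.147,1],[0,0,0,0,0,-0.147,1],[0,0,0,0,0,-0.147,1],[0,0,0,0,0,-0.147,1],[0,0,0,0,0,-0.147,1],[0,0,0,0,0,-0.147,1],[0,0,0,0,0,-0.147,1],[0,0,0,0,0,-0.147,1],[0,0,0,0,0,-0.147,1],[0,0,0,0,0,-0.147,1],[0,0,0,0,0,-0.147,1]]'
python3 -c "
from cell import env;print(env.get_obs()['qpos'])"
```

```text
time_s: 2.35
tool_pos: [0.5675, 0.1748, 0.2584]
tool_rot: [179.1, 0.1, -77.1]
force: [0.4, 0.8, 0.5]
grip_width: 0.0869
time_s: 4.35
tool_pos: [0.5709, 0.1311, 0.2456]
tool_rot: [-177.9, 1.7, 94.5]
force: [-0.5, 0.1, -0.4]
grip_width: 0.0873
[ 36.69980109  29.04606702 -69.38179333  92.78760136  28.06284287
  80.37490547  58.03888504]
```

```bash
cat >> h.py <<'E'
def go(pos,yaw):
    from cell import env
    from scipy.spatial.transform import Rotation as Ro
    o=env.get_obs();R=Ro.from_euler('xyz',o['tool_rot'],degrees=True);T=Ro.from_euler('xyz',[180,0,yaw],degrees=True)
    print('cm',np.round(R.inv().apply(np.array(pos)-o['tool_pos'])*100,2),'rad',np.round((R.inv()*T).as_rotvec(),3),'pos',np.round(o['tool_pos'],4),'rot',np.round(o['tool_rot'],1),'q',np.round(o['qpos']),'F',np.round(o['force'],1),'w',np.round(o['grip_width'],4))
E
python3 -c "
from h import *
go([.561,.187,.22],99.5)
d,R,t,o=wcam();W=world(d,R,t);z=W[...,2]
m=(abs(W[...,0]-.561)<.032)&(abs(W[...,1]-.187)<.035)&(z>.052)&(z<.067)
q=W[m];print(m.sum(),np.median(q[:,2]),cv2.minAreaRect((q[:,:2]*1000).astype(np.float32)))
m=(abs(W[...,0]-.561)<.03)&(abs(W[...,1]-.187)<.03)&(z>.078)&(z<.095)
q=W[m];print(m.sum(),np.median(q[:,2]),cv2.minAreaRect((q[:,:2]*1000).astype(np.float32)))
cv2.imwrite('pics/d.png',d['frame'])
"
```

```text
cm [ 5.73 -0.46  2.41] rad [-0.038  0.028 -0.087] pos [0.5709 0.1311 0.2456] rot [-177.9    1.7   94.5] q [ 37.  29. -69.  93.  28.  80.  58.] F [-0.5  0.1 -0.4] w 0.0873
1182 0.05936611639016817 ((560.3642578125, 188.17276000976562), (42.89369583129883, 36.276554107666016), 9.041519165039062)
320 0.08718424852344037 ((560.2821044921875, 187.75965881347656), (16.45998191833496, 16.427139282226562), 23.163921356201172)
```

View pics/d.png

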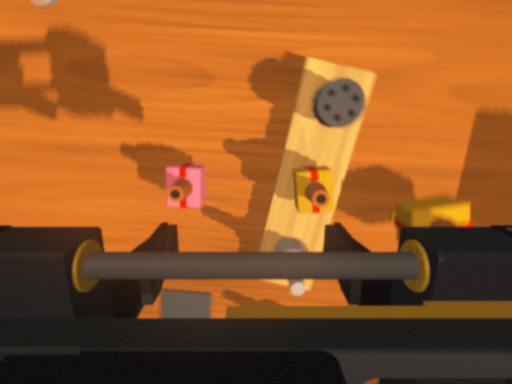

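The wrist view shows the head at (313,190), with the collar fit 42.9 x 36.3 mm at 9.0° and top z 0.059. All of these match the description. I move above it.

```bash
python3 -m creep '[[1.4,-0.1,1.2,-0.009,0.007,-0.02,1],[1.4,-0.1,1.2,-0.009,0.007,-0.02,1],[1.4,-0.1,1.2,-0.009,0.007,-0.02,1],[1.4,-0.1,1.2,-0.009,0.007,-0.02,1],[0,0,0,0,0,0,1]]'; python3 -c "
from h import *
go([.5605,.188,.19],99.0)"
```

```text
time_s: 4.9
tool_pos: [0.5614, 0.1762, 0.1917]
tool_rot: [-179.7, 0.3, 98.1]
force: [0.1, -0.1, 0.3]
grip_width: 0.0872
cm [1.18 0.08 0.16] rad [-0.005  0.005 -0.015] pos [0.5614 0.1762 0.1917] rot [-179.7    0.3   98.1] q [ 33.  32. -69.  97.  31.  73.  55.] F [ 0.1 -0.1  0.3] w 0.0872
```

```bash
python3 -m creep '[[1.2,0.1,0,-0.005,0.005,-0.015,1],[0,0,0,0,0,0,1],[0.1,0,2,0,0,0,1],[0,0,2,0,0,0,1],[0,0,1.5,0,0,0,1],[0,0,0,0,0,0,1]]'; python3 -c "
from h import *
go([.5605,.188,.101],99.0)"
```

```text
time_s: 5.5
tool_pos: [0.5647, 0.1852, 0.1377]
tool_rot: [179.8, 0.2, 98.3]
force: [-0.4, -0.6, -0.4]
grip_width: 0.087
cm [ 0.35 -0.39  3.67] rad [ 0.004  0.003 -0.012] pos [0.5647 0.1852 0.1377] rot [179.8   0.2  98.3] q [ 30.  35. -65. 100.  34.  68.  53.] F [-0.4 -0.6 -0.4] w 0.087
```

```bash
python3 -m creep '[[0.4,-0.4,0,0.004,0.003,-0.012,1],[0,0,0,0,0,0,1],[0,0,1.5,0,0,0,1],[0,0,1.3,0,0,0,1],[0,0,0,0,0,0,1]]'; python3 -c "
from h import *
go([.5605,.188,.101],99.0)"
```

```text
time_s: 6.0
tool_pos: [0.5615, 0.1889, 0.1101]
tool_rot: [179.8, 0.0, 99.0]
force: [-0.8, -0.5, -0.2]
grip_width: 0.0872
cm [-0.08 -0.11  0.91] rad [ 0.004  0.    -0.001] pos [0.5615 0.1889 0.1101] rot [179.8   0.   99. ] q [ 28.  36. -64. 101.  36.  66.  52.] F [-0.8 -0.5 -0.2] w 0.0872
```

```bash
python3 -m creep '[[-0.1,-0.1,0.9,0.004,0,0,1],[0,0,0.1,0,0,0,1],[0,0,0,0,0,0,0.3],[0,0,0,0,0,0,0.3],[0,0,0,0,0,0,0.3],[0,0,0,0,0,0,0.3],[0,0,0,0,0,0,0.3],[0,0,0,0,0,0,0.3]]' 40; python3 -c "
from h import *
go([.5605,.188,.101],99.0)"
```

```text
time_s: 6.8
tool_pos: [0.5609, 0.188, 0.0995]
tool_rot: [-180.0, -0.0, 99.0]
force: [-1.3, -0.6, 0.9]
grip_width: 0.0471
cm [ 0.01 -0.04 -0.15] rad [-0.    -0.    -0.001] pos [0.5609 0.188  0.0995] rot [-180.   -0.   99.] q [ 28.  37. -63. 102.  37.  65.  51.] F [-1.3 -0.6  0.9] w 0.0471
```

```bash
python3 -m creep '[[0,0,-0.15,0,0,0,0],[0,0,0,0,0,0,0],[0,0,0,0,0,0,0],[0,0,0,0,0,0,0],[0,0,0,0,0,0,0]]' 40; python3 -c "
from h import *
go([.5605,.188,.101],99.0)"
```

```text
time_s: 7.3
tool_pos: [0.561, 0.1881, 0.1014]
tool_rot: [180.0, -0.0, 99.0]
force: [0.1, -0.2, 0.2]
grip_width: 0.0356
cm [ 0.   -0.05  0.04] rad [ 0.    -0.    -0.001] pos [0.561  0.1881 0.1014] rot [180.  -0.  99.] q [ 28.  37. -64. 102.  37.  65.  52.] F [ 0.1 -0.2  0.2] w 0.0356
```

```bash
python3 -m creep '[[0,0,-1,0,0,0,0],[0,0,-2,0,0,0,0],[0,0,-3,0,0,0,0],[0,0,-3,0,0,0,0],[0,0,-3,0,0,0,0],[0,0,-3,0,0,0,0],[0,0,0,0,0,0,0]]' 40; python3 -c "
from h import *
go([.5345,-.237,.25],52.2)"
```

```text
time_s: 8.0
tool_pos: [0.5586, 0.1875, 0.2567]
tool_rot: [-179.6, 0.0, 99.1]
force: [0.6, 0.4, -2.5]
grip_width: 0.0356
cm [-41.53  -9.08   0.76] rad [-0.006  0.003  0.818] pos [0.5586 0.1875 0.2567] rot [-179.6    0.    99.1] q [ 34.  29. -72.  93.  28.  79.  58.] F [ 0.6  0.4 -2.5] w 0.0356
```

```bash
python3 -m creep '[[-4,-0.9,0,0,0,0,0],[-4,-0.9,0,0,0,0,0],[-4,-0.9,0,0,0,0,0],[-4,-0.9,0,0,0,0,0],[-4,-0.9,0,0,0,0,0],[-4,-0.9,0,0,0,0,0],[-4,-0.9,0,0,0,0,0],[-4,-0.9,0,0,0,0,0],[-4,-0.9,0,0,0,0,0],[-4,-0.9,0,0,0,0,0],[0,0,0,0,0,0,0]]'; python3 -c "
from h import *
go([.5345,-.237,.25],52.2)"
```

```text
time_s: 9.1
tool_pos: [0.5265, -0.2351, 0.2487]
tool_rot: [-178.9, -0.1, 99.6]
force: [-0.2, -0.3, -2.6]
grip_width: 0.0356
cm [-0.32  0.76 -0.15] rad [-0.018  0.007  0.827] pos [ 0.5265 -0.2351  0.2487] rot [-1.789e+02 -1.000e-01  9.960e+01] q [ 77.  27. -71.  95.  27.  78. 101.] F [-0.2 -0.3 -2.6] w 0.0356
```

```bash
python3 -m creep '[[0,0,0,-0.003,0.001,0.137,0],[0,0,0,-0.003,0.001,0.137,0],[0,0,0,-0.003,0.001,0.137,0],[0,0,0,-0.003,0.001,0.137,0],[0,0,0,-0.003,0.001,0.137,0],[0,0,0,-0.003,0.001,0.137,0],[0,0,0,0,0,0,0]]'; python3 -c "
from h import *
go([.5345,-.237,.23],52.2)
d,R,t,o=wcam()
cv2.imwrite('pics/e.png',d['frame'])"
```

```text
time_s: 9.8
tool_pos: [0.521, -0.2355, 0.2407]
tool_rot: [-179.2, 0.1, 50.4]
force: [-1.0, -0.3, -3.2]
grip_width: 0.0356
cm [0.75 1.15 1.06] rad [-0.014  0.001 -0.032] pos [ 0.521  -0.2355  0.2407] rot [-1.792e+02  1.000e-01  5.040e+01] q [ 72.  21. -62.  96.  19.  75.  57.] F [-1.  -0.3 -3.2] w 0.0356
```

View pics/e.png

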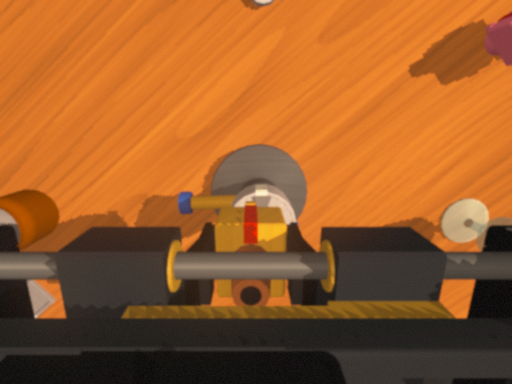

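The head hangs straight in the jaws. Its red mark at (250,222) is nearly over the white slot mark at (262,190), and the remaining offset matches the pose error.

```bash
python3 -m creep '[[0.4,0.6,0.3,-0.007,0,-0.016,0],[0.4,0.6,0.5,-0.007,0,-0.016,0],[0,0,0.5,0,0,0,0],[0,0,0.5,0,0,0,0],[0,0,0,0,0,0,0]]'; python3 -c "
from h import *
go([.5345,-.237,.212],52.2)"
```

```text
time_s: 10.35
tool_pos: [0.5362, -0.2362, 0.2192]
tool_rot: [-179.9, 0.0, 53.1]
force: [-0.7, -0.5, -2.3]
grip_width: 0.0359
cm [-0.17 -0.08  0.72] rad [-0.002  0.     0.015] pos [ 0.5362 -0.2362  0.2192] rot [-179.9    0.    53.1] q [ 70.  24. -61.  96.  22.  73.  58.] F [-0.7 -0.5 -2.3] w 0.0359
```

```bash
python3 -m creep '[[-0.15,-0.1,0.5,0,0,0.015,0],[0,0,0,0,0,0,0]]'; python3 -c "
from h import *
from cell import optics
import pickle
go([.5345,-.237,.212],52.2)
w=wcam();s=optics.read_camera('side');pickle.dump((w,s),open('f.pkl','wb'))
a=cv2.resize(w[0]['frame'][140:260,195:315],(400,400),interpolation=2)
b=cv2.resize(s['frame'][230:350,230:350],(400,400),interpolation=2)
cv2.imwrite('pics/f.png',np.hstack([a,b]))"
```

```text
time_s: 10.55
tool_pos: [0.5341, -0.2368, 0.2134]
tool_rot: [-179.8, 0.0, 52.1]
force: [-0.3, -0.5, -2.4]
grip_width: 0.0356
cm [0.01 0.05 0.14] rad [-0.003  0.    -0.001] pos [ 0.5341 -0.2368  0.2134] rot [-179.8    0.    52.1] q [ 70.  24. -60.  97.  22.  72.  57.] F [-0.3 -0.5 -2.4] w 0.0356
```

View pics/f.png

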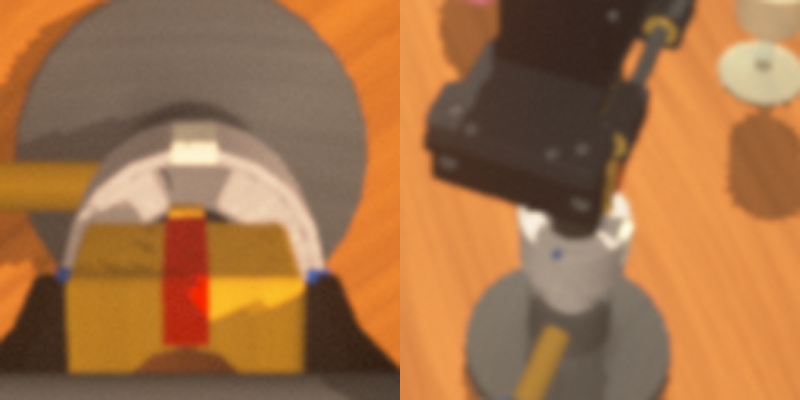

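The crop shows the lug at (187,213) just left of the slot mark at (195,152), so it needs about +2° about tool z. The blue marks at (63,273) and (318,273) give the axis, so I check the centring with those.

```bash
python3 -c "
from h import *
import pickle
(d,R,t,o),s=pickle.load(open('f.pkl','rb'))
P=[ray(d,195+u*.3,140+v*.3,.1135 if i<3 else .124,R,t) for i,(u,v) in enumerate([(63,273),(318,273),(195,185),(187,213)])]
print(np.round(P,4),(P[0]+P[1])/2,o['tool_pos'])
c=(P[0]+P[1])/2
for x,h in((P[2],c),(P[3],o['tool_pos'])): print(np.degrees(np.arctan2(*(x-h)[1::-1])),np.hypot(*(x-h)[:2]))
print(np.hypot(*(P[0]-P[1])[:2]))
"
```

```text
[[ 0.5178 -0.257   0.1135]
 [ 0.5506 -0.2148  0.1135]
 [ 0.5196 -0.2235  0.1135]
 [ 0.5208 -0.2265  0.124 ]] [ 0.53418139 -0.23591182  0.1135    ] [ 0.53407623 -0.2368087   0.21340659]
139.4768636902428 0.019152335171286065
142.05015066603477 0.016821572775999185
0.05345633027637265
```

```bash
python3 -m creep '[[0,0,0.3,-0.002,0,0.02,0],[0,0,0.3,0,0,0,0],[0,0,0.3,0,0,0,0],[0,0,0,0,0,0,0]]'; python3 -c "
from h import *
go([.5343,-.2365,.198],51)"
```

```text
time_s: 11.05
tool_pos: [0.535, -0.237, 0.2053]
tool_rot: [179.9, 0.0, 50.9]
force: [-0.2, 0.8, -2.4]
grip_width: 0.0359
cm [-0.   -0.08  0.73] rad [ 0.002  0.    -0.002] pos [ 0.535  -0.237   0.2053] rot [179.9   0.   50.9] q [ 70.  25. -60.  97.  22.  71.  55.] F [-0.2  0.8 -2.4] w 0.0359
```

```bash
python3 -m creep '[[0,-0.08,0,0.002,0,0,0],[0,0,0.2,0,0,0,0],[0,0,0.2,0,0,0,0],[0,0,0.2,0,0,0,0],[0,0,0,0,0,0,0]]'; python3 -c "
from h import *
go([.5343,-.2365,.195],51)"
```

```text
time_s: 11.55
tool_pos: [0.5344, -0.2364, 0.1988]
tool_rot: [180.0, -0.0, 50.9]
force: [0.7, -0.7, -1.8]
grip_width: 0.0361
cm [-0.01  0.    0.38] rad [ 0.    -0.    -0.002] pos [ 0.5344 -0.2364  0.1988] rot [180.   -0.   50.9] q [ 69.  25. -60.  98.  23.  70.  55.] F [ 0.7 -0.7 -1.8] w 0.0361
```

```bash
python3 -m creep '[[0,0,0.2,0,0,0,0],[0,0,0.2,0,0,0,0],[0,0,0.1,0,0,0,0],[0,0,0,0,0,0,0]]'; python3 -c "
from h import *
go([.5343,-.2365,.1885],51)"
```

```text
time_s: 11.95
tool_pos: [0.5346, -0.2364, 0.1941]
tool_rot: [180.0, 0.0, 50.9]
force: [-1.4, 0.1, 1.2]
grip_width: 0.0356
cm [-0.02 -0.02  0.56] rad [ 0.001  0.    -0.002] pos [ 0.5346 -0.2364  0.1941] rot [180.    0.   50.9] q [ 69.  25. -59.  98.  23.  70.  55.] F [-1.4  0.1  1.2] w 0.0356
```

```bash
python3 -m creep '[[0,0,0.2,0,0,0,0],[0,0,0.2,0,0,0,0],[0,0,0.15,0,0,0,0],[0,0,0,0,0,0,0]]'; python3 -c "
from h import *
go([.5343,-.2365,.1880],51)"
```

```text
time_s: 12.35
tool_pos: [0.5348, -0.2364, 0.19]
tool_rot: [179.9, 0.1, 50.9]
force: [-2.0, 0.2, 4.7]
grip_width: 0.0359
cm [-0.04 -0.03  0.2 ] rad [ 0.001  0.001 -0.002] pos [ 0.5348 -0.2364  0.19  ] rot [1.799e+02 1.000e-01 5.090e+01] q [ 69.  25. -59.  98.  23.  70.  55.] F [-2.   0.2  4.7] w 0.0359
```

```bash
python3 -m creep '[[0,0,0.2,0,0,0,0],[0,0,0.1,0,0,0,0],[0,0,0,0,0,0,0]]'; python3 -c "
from h import *
go([.5343,-.2365,.1880],51)"
```

```text
time_s: 12.65
tool_pos: [0.5349, -0.2363, 0.1885]
tool_rot: [179.9, 0.1, 50.9]
force: [-2.9, 0.8, 7.2]
grip_width: 0.0359
cm [-0.05 -0.04  0.05] rad [ 0.002  0.002 -0.002] pos [ 0.5349 -0.2363  0.1885] rot [1.799e+02 1.000e-01 5.090e+01] q [ 69.  26. -59.  98.  23.  69.  55.] F [-2.9  0.8  7.2] w 0.0359
```

```bash
python3 -m creep '[[-0.05,-0.04,0.05,0.002,0.002,0.04,0],[0,0,0.05,0,0,0.08,0],[0,0,0.05,0,0,0.1,0],[0,0,0.03,0,0,0.1,0],[0,0,0.03,0,0,0,0]]'; python3 -c "
from h import *
go([.5343,-.2365,.1880],-39)
from cell import env;print(env.get_obs()['wrist_torque'])"
```

```text
time_s: 13.15
tool_pos: [0.5362, -0.2367, 0.1888]
tool_rot: [179.8, -0.2, 31.9]
force: [-2.7, 0.4, 4.2]
grip_width: 0.0358
cm [-0.15 -0.12  0.08] rad [ 1.000e-03 -5.000e-03  1.238e+00] pos [ 0.5362 -0.2367  0.1888] rot [179.8  -0.2  31.9] q [ 66.  24. -55.  99.  21.  69.  37.] F [-2.7  0.4  4.2] w 0.0358
[ 0.12260699  0.58905844 -0.01109083]
```

```bash
python3 -m creep '[[-0.15,-0.12,0.08,0.001,-0.005,0,0],[0,0,0.03,0,0,0.05,0]]'; python3 -c "
from h import *
go([.5343,-.2365,.1880],-39)
from cell import env;print(env.get_obs()['wrist_torque'])"
```

```text
time_s: 13.35
tool_pos: [0.5363, -0.2364, 0.1888]
tool_rot: [179.7, -0.1, 29.3]
force: [-3.7, 0.3, 4.6]
grip_width: 0.0353
cm [-0.18 -0.09  0.08] rad [ 0.004 -0.005  1.192] pos [ 0.5363 -0.2364  0.1888] rot [ 1.797e+02 -1.000e-01  2.930e+01] q [ 66.  24. -55.  99.  21.  68.  35.] F [-3.7  0.3  4.6] w 0.0353
[0.20867254 0.73878205 0.01710466]
```

```bash
python3 -m creep '[[-0.15,-0.1,0.06,0.004,-0.005,0,0],[-0.1,-0.05,0.05,0,0,0.08,0],[-0.05,-0.03,0.05,0,0,0.08,0],[-0.05,-0.03,0.05,0,0,0.08,0]]'; python3 -c "
from h import *
go([.5343,-.2365,.1880],-39)
from cell import env;print(env.get_obs()['wrist_torque'])"
```

```text
time_s: 13.75
tool_pos: [0.5356, -0.2365, 0.1887]
tool_rot: [179.6, -0.3, 15.7]
force: [-0.3, 0.2, 4.9]
grip_width: 0.036
cm [-0.12 -0.04  0.07] rad [ 0.004 -0.008  0.954] pos [ 0.5356 -0.2365  0.1887] rot [179.6  -0.3  15.7] q [ 64.  22. -52.  99.  19.  68.  22.] F [-0.3  0.2  4.9] w 0.036
[ 0.09339685 -0.11329171  0.05962909]
```

```bash
python3 -m creep '[[-0.12,-0.04,0.07,0.004,-0.008,0.1,0],[-0.07,-0.02,0.05,0,0,0.1,0],[-0.06,-0.02,0.05,0,0,0.1,0],[-0.05,-0.01,0.05,0,0,0.1,0],[-0.05,-0.01,0.05,0,0,0.1,0]]'; python3 -c "
from h import *
go([.5343,-.2365,.1880],-39)
from cell import env;print(env.get_obs()['wrist_torque'])"
```

```text
time_s: 14.25
tool_pos: [0.535, -0.2367, 0.1887]
tool_rot: [179.8, -0.4, -13.4]
force: [-0.1, 0.1, 4.3]
grip_width: 0.0354
cm [-0.07 -0.    0.07] rad [ 0.003 -0.007  0.448] pos [ 0.535  -0.2367  0.1887] rot [179.8  -0.4 -13.4] q [ 60.  21. -47.  99.  17.  67.  -5.] F [-0.1  0.1  4.3] w 0.0354
[ 0.11432432 -0.06373534  0.02407007]
```

```bash
python3 -m creep '[[-0.07,0,0.07,0.003,-0.007,0.1,0],[-0.05,0.01,0.05,0,0,0.1,0],[-0.05,0.02,0.05,0,0,0.1,0],[-0.02,0.02,0.05,0,0,0.05,0],[0,0,0.03,0,0,0,0]]'; python3 -c "
from h import *
go([.5343,-.2365,.1880],-39)
from cell import env;print(env.get_obs()['wrist_torque'])"
```

```text
time_s: 14.75
tool_pos: [0.5351, -0.2369, 0.1891]
tool_rot: [180.0, -0.3, -33.6]
force: [-1.4, 0.3, 6.0]
grip_width: 0.0356
cm [-0.08  0.01  0.11] rad [ 0.001 -0.005  0.094] pos [ 0.5351 -0.2369  0.1891] rot [180.   -0.3 -33.6] q [ 58.  20. -44.  99.  15.  67. -24.] F [-1.4  0.3  6. ] w 0.0356
[ 0.10275135  0.35954856 -0.028131  ]
```

```bash
python3 -m creep '[[-0.08,0,0.08,0.001,-0.005,0.05,0],[-0.02,0.01,0.05,0,0,0.04,0],[0,0,0.03,0,0,0.02,0],[0,0,0.03,0,0,0,0]]'; python3 -c "
from h import *
go([.5343,-.2365,.1880],-39.5)
from cell import env;print(env.get_obs()['wrist_torque'])"
```

```text
time_s: 15.15
tool_pos: [0.5351, -0.237, 0.1892]
tool_rot: [180.0, -0.1, -39.5]
force: [-0.7, 0.3, 5.8]
grip_width: 0.0358
cm [-0.1   0.02  0.12] rad [ 0.001 -0.002 -0.001] pos [ 0.5351 -0.237   0.1892] rot [ 1.80e+02 -1.00e-01 -3.95e+01] q [ 57.  20. -43.  99.  14.  67. -29.] F [-0.7  0.3  5.8] w 0.0358
[ 0.17374481  0.24261042 -0.05741346]
```

```bash
python3 -m creep '[[-0.05,0.02,-0.15,0,0,0,0],[0,0,-0.15,0,0,0,0],[0,0,-0.1,0,0,0,0],[0,0,0,0,0,0,0]]'; python3 -c "
from h import *
go([.5343,-.2365,.1934],-39.5)
from cell import env;print(env.get_obs()['wrist_torque'])"
```

```text
time_s: 15.55
tool_pos: [0.535, -0.237, 0.1922]
tool_rot: [-180.0, -0.2, -39.2]
force: [0.9, -0.1, 2.2]
grip_width: 0.0354
cm [-0.09  0.01 -0.12] rad [-0.001 -0.003  0.005] pos [ 0.535  -0.237   0.1922] rot [-180.    -0.2  -39.2] q [ 57.  19. -43.  99.  14.  67. -29.] F [ 0.9 -0.1  2.2] w 0.0354
[-0.01188299 -0.25508129 -0.05946632]
```

```bash
python3 -m creep '[[-0.05,0,-0.12,0,0,0,0],[0,0,-0.06,0,0,0,0],[0,0,-0.1,0,0,0,0],[0,0,0,0,0,0,0]]'; python3 -c "
from h import *
go([.5343,-.2365,.1934],-39.5)
from cell import env;print(env.get_obs()['wrist_torque'])"
```

```text
time_s: 15.95
tool_pos: [0.5348, -0.237, 0.1923]
tool_rot: [-179.9, -0.2, -39.2]
force: [3.5, -1.2, -0.8]
grip_width: 0.0356
cm [-0.07 -0.01 -0.11] rad [-0.002 -0.003  0.006] pos [ 0.5348 -0.237   0.1923] rot [-179.9   -0.2  -39.2] q [ 57.  19. -43.  99.  14.  67. -29.] F [ 3.5 -1.2 -0.8] w 0.0356
[-0.12673361 -0.62526572  0.00613212]
```

The upward motion stopped at a height that fits the lock, with about 4.6 N of spring load. I test it with a small extra pull and a back-twist.

```bash
python3 -m creep '[[0,0,-0.2,0,0,0,0],[0,0,-0.2,0,0,0,0]]';python3 -m creep '[[0,0,0,0,0,-0.05,0],[0,0,0,0,0,-0.05,0],[0,0,0,0,0,-0.05,0]]'; python3 -c "
from h import *
go([.5343,-.2365,.1934],-39.5)
from cell import env;print(env.get_obs()['wrist_torque'])"
```

```text
time_s: 16.15
tool_pos: [0.5346, -0.2372, 0.1926]
tool_rot: [-179.8, -0.1, -39.2]
force: [9.1, -2.7, -18.5]
grip_width: 0.0361
time_s: 16.45
tool_pos: [0.5342, -0.2365, 0.1924]
tool_rot: [-179.8, -0.1, -30.3]
force: [5.2, -1.5, -6.6]
grip_width: 0.0355
cm [ 0.01 -0.   -0.1 ] rad [-0.004 -0.001  0.161] pos [ 0.5342 -0.2365  0.1924] rot [-1.798e+02 -1.000e-01 -3.030e+01] q [ 58.  20. -44.  99.  15.  67. -20.] F [ 5.2 -1.5 -6.6] w 0.0355
[-0.49346653 -1.28529441 -0.19394076]
```

```bash
python3 -m creep '[[0,0,0.05,-0.004,0,0.07,0],[0,0,0.03,0,0,0.07,0],[0,0,0,0,0,0,0]]'; python3 -c "
from h import *
go([.5343,-.2365,.1922],-39)
from cell import env;print(env.get_obs()['wrist_torque'])"
```

```text
time_s: 16.75
tool_pos: [0.5343, -0.2362, 0.1924]
tool_rot: [180.0, -0.0, -38.4]
force: [2.9, -1.2, -6.2]
grip_width: 0.0356
cm [0.02 0.02 0.02] rad [ 0.    -0.001  0.01 ] pos [ 0.5343 -0.2362  0.1924] rot [180.   -0.  -38.4] q [ 57.  19. -43.  99.  14.  67. -28.] F [ 2.9 -1.2 -6.2] w 0.0356
[-0.26619486 -0.98115373 -0.06481243]
```

```bash
python3 -m creep '[[0,0,0.05,0,0,0,0],[0,0,0,0,0,0,0.7],[0,0,0,0,0,0,0.7],[0,0,0,0,0,0,0.7],[0,0,0,0,0,0,0.7],[0,0,0,0,0,0,0.7],[0,0,0,0,0,0,0.7],[0,0,0,0,0,0,0.7]]'; python3 -c "
from h import *
go([.5343,-.2365,.30],-39)
d,R,t,o=wcam()
cv2.imwrite('pics/g.png',d['frame'])"
```

```text
time_s: 17.55
tool_pos: [0.5323, -0.236, 0.193]
tool_rot: [179.8, 0.2, -38.2]
force: [0.3, 0.3, -0.3]
grip_width: 0.0607
cm [  0.15  -0.05 -10.7 ] rad [0.004 0.004 0.014] pos [ 0.5323 -0.236   0.193 ] rot [179.8   0.2 -38.2] q [ 57.  19. -43.  99.  14.  68. -28.] F [ 0.3  0.3 -0.3] w 0.0607
```

View pics/g.png

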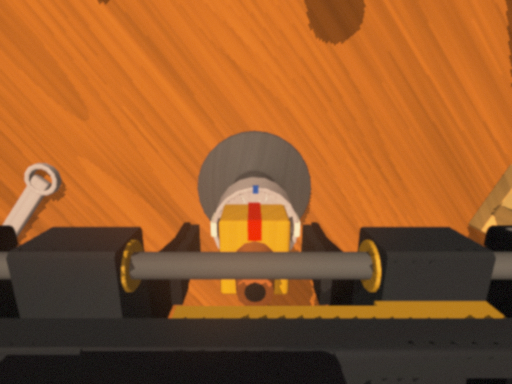

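The red mark at (254,222) lines up with the blue mark at (255,188), and the head is upright. I withdraw straight up and then clear of the views.

```bash
python3 -m creep '[[0,0,-1,0,0,0,0.7],[0,0,-2,0,0,0,0.7],[0,0,-3,0,0,0,0.7],[0,0,-3,0,0,0,0.7],[0,0,-3,0,0,0,0.7],[0,0,-3,0,0,0,0.7],[2,3,0,0,0,0,0.7],[3,4,0,0,0,0,0.7],[3,4,0,0,0,0,0.7],[0,0,0,0,0,0,0.7],[0,0,0,0,0,0,0.7]]'; python3 -c "
from h import *
from cell import optics
go([.5343,-.2365,.30],-39)
D={n:optics.read_camera(n) for n in('top','side')}
for n,b in(('top',(336,182,400,232)),('side',(240,220,315,360))):
    d=D[n];W=world(d,d['R'],d['t']);z=W[...,2]
    r=np.hypot(W[...,0]-.5345,W[...,1]+.2365)
    for nm,lo,hi in(('mouth',.108,.12),('collar',.145,.157),('nozzle',.168,.19)):
        q=W[(r<.035)&(z>lo)&(z<hi)]
        if len(q)>4: print(n,nm,len(q),np.median(q[:,2]).round(4),[np.round(x,1) for x in cv2.minAreaRect((q[:,:2]*1000).astype(np.float32))])
t,s=D['top']['frame'],D['side']['frame']
cv2.imwrite('pics/h.png',np.hstack([cv2.resize(t[110:270,150:420],(400,237)),cv2.resize(s[140:377,130:367],(400,237*400//237))[:237*400//237]]) if 0 else np.hstack([cv2.copyMakeBorder(cv2.resize(t[110:270,150:420],(400,237)),0,163,0,0,0),cv2.resize(s[140:380,130:370],(400,400))]))"
```

```text
time_s: 18.7
tool_pos: [0.5298, -0.3733, 0.3587]
tool_rot: [179.9, -0.3, -37.8]
force: [-0.1, 0.6, 0.5]
grip_width: 0.0611
cm [ -8.06 -11.09   5.8 ] rad [ 0.003 -0.005  0.021] pos [ 0.5298 -0.3733  0.3587] rot [179.9  -0.3 -37.8] q [ 63.  21. -40.  76.  14.  87. -14.] F [-0.1  0.6  0.5] w 0.0611
top mouth 106 0.1113 [array([ 537.1, -228.4]), array([39.5, 52.9]), np.float64(74.3)]
top collar 231 0.1487 [array([ 534., -236.]), array([43.3, 36. ]), np.float64(51.4)]
top nozzle 57 0.1765 [array([ 533. , -234.8]), array([15., 15.]), np.float64(87.6)]
side mouth 286 0.1127 [array([ 532.4, -243.8]), array([39.9, 54.4]), np.float64(78.0)]
side collar 298 0.1503 [array([ 532. , -237.3]), array([43.5, 36.5]), np.float64(51.9)]
side nozzle 94 0.1776 [array([ 530.4, -236.4]), array([17.3, 11.8]), np.float64(79.1)]
```

View pics/h.png

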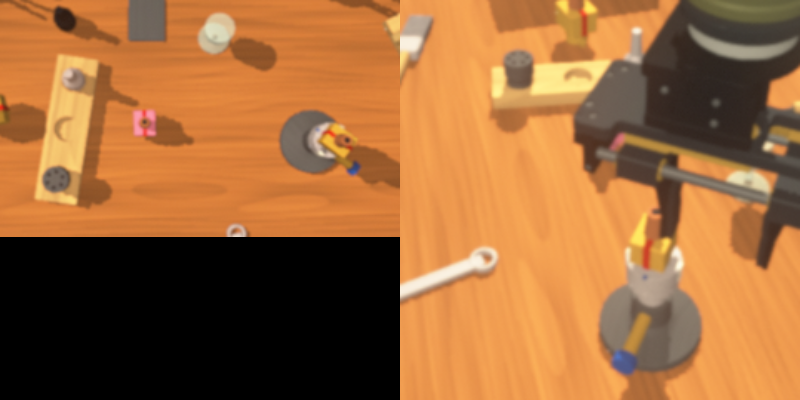

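The collar top is 37–38 mm above the mouth, and 47 − 9.5 = 37.5 is expected for locked. The head x axis is at 51.6° against the blue marks at about 52°. The nozzle is centred and the other heads and goblet stand. I hand in.

```bash
python3 -c "
from cell import order;print(order.sign_off())"
```

```text
the job is handed in; nothing more can be done
None
```

The brass head with the red marks is locked on the burner, upright and released. I handed the job in at about 18.8 s of the 54 s. I lifted it from the stand's middle pocket, lowered it with the red marks over the white slots, and pressed it against the spring with about 10 N. I then turned it 90° clockwise and let it rise.

**Checks that agreed:**
- **Lock by feel:** the head rose about 3 mm and stopped. It held an upward pull of about 16 N and met resistance when I twisted it back.
- **Lock by height:** in the cameras the collar top is 37–38 mm above the mouth; 37.5 mm is expected when locked.
- **Angle:** the red marks sit at about 51.6°, against the blue marks at about 52°.
- **Surroundings:** the nozzle is centred to within the cameras' accuracy, the other two heads and the goblet look unmoved in the last picture, and the gripper was well clear.

**Checks that disagreed slightly:**
- **Plug depth:** depth worked out from the arm's position read about 1 mm deeper than the spring force and the later camera heights suggested.
- **Back-twist:** it reached about 9° before the resistance built, more than the roughly 6.5° of play expected. The height did not change, and I turned it back to the middle.
- **Sideways force:** at the start of the turn the head drifted about 2 mm off-centre with up to about 4 N of sideways force. I corrected that before going on.

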